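# Clear and flip open the wide parts case

## Robot

A 6-joint arm with a two-finger parallel gripper is mounted at the origin on the work surface. World frame = base frame: x ahead of the robot, y to its left, z up, the work surface at z = 0. Lengths are in mm, angles in rad, forces in N, time in s.
With the tool pointing down it reaches from about 350 to 975 mm from the base axis. Payload 4.9 kg.
Tool frame: the origin (TCP) lies midway between the tips of the shut fingers; the grasp point (between the pads) lies 19 mm behind it (env.tcp_to_grasp is the distance from the TCP to the grasp point, in mm); z points along the fingers, y is the direction in which the jaws open and shut (so a half turn about z gives the same grasp; the last joint's range is limited). The gripper opens to 85 mm and grips with 20 to 120 N. Pads are 22 mm wide; open, the fingers measure 114 mm over their backs; the gripper's body (76 mm by 85 mm) begins 54 mm behind the grasp point. The pads swing forward as they close: fully open they stand 13 mm farther back than shut.
Start: joints at [-1.318, 0.053, 1.613, -0, 1.476, -0.119], TCP at [227.052, -582.279, 231.304] pointing down, gripper open.
Joint ranges: [-3.01, 3.01], [-1.01, 2.22], [0.06, 2.58], [-1.02, 4.17], [0.09, 2.62], [-3.14, 3.14]. Speed limits (rad/s): [2.57, 2.57, 3.14, 3.14, 3.14, 3.14].

## Interface

Orientations are given as a unit quaternion [w, x, y, z].
In Python, from bench import env, imaging gives the robot as it stands. The module is installed in compiled form; this text tells all that it offers.
- The arm moves only by the shell command python3 -m inch 'ROWS'. ROWS is JSON, a list of rows, each a list of 3 entries, a list of its own where there are three numbers: the opening in per cent of the stroke, from 0 (shut) to 100 (fully open), then the shift along the tool's x, y, z in cm, then the turn about the tool's z in degrees. A call has 1 to 5 rows; each row is the pose to reach, as a shift and turn from the pose commanded when the call began, along the tool's axes at that moment; what a row does not reach only later rows make up. A row lasts 1/10 s, in which the tool goes at most 50 mm and 8.59 degrees, less where a joint would pass 70% of its speed; a pose out of reach is approached as far as the arm can. A call with a gripper value outside its range is refused whole. The fingers move at their own pace and stop on an object; the grip force is fixed at half the most. Time passes only in rows, so rows that repeat a pose let the fingers close. It gives the time, the measured TCP pose, the force and the opening at its end, in the units of the state.
- env.read_state(): the state, without advancing time (a new reading comes with each control period).
- imaging.camera(name): name is "scene" or "top" or "wrist"; returns a dict with "frame" (420x560x3 uint8, red, green, blue), "fx", "fy", "cx", "cy" (pixels), "D" ([k1, k2, p1, p2, k3] as OpenCV has them; the pictures are not rectified), "camera_from_world" (4x4, takes a point from world to camera coordinates). Camera axes: x right, y up, looking along -z (the intrinsics and any distortion apply to the point x, -y, -z); pixel columns grow to the right and rows downward; lengths in mm; the calibration is good to about 2 mm. A picture is of the moment at which its call begins. There is no depth.
- env.job_done(): hands the job in, once; it reports no verdict.
The state is a dict: "time": time; "joint_positions": joint angles; "qvel": joint speeds; "tau": joint torques, N m; "ee_pos": TCP position; "ee_rot": TCP orientation; "ft_force": force on the tool from outside, world axes, zero at the start; "torque": the same for the moment, N m; "opening": opening from 0.0 (shut) to 1.0 (fully open).
Only numpy, scipy, OpenCV 4.12 (cv2) and the standard library are available. Lean on these libraries where they do the work, as an engineer would, in place of code of your own. Each camera call takes 0.05 s, during which the arm holds its last target.

## Task

First push the cardboard carton along the table, to either side, until no part of it stands in front of the wider of the two lidded cases. Then, with a fingertip under its front lip, flip that case's lid up and over past upright so that it stays open by itself. Do it all with light pushes: grip or lift nothing, keep the carton upright, leave the small case shut and do not disturb the other things standing about.

Things in the scene. Friction and masses are not known exactly. Their poses are not given: they have to be found in the camera images.
- case: the wide lidded parts case: pale plastic box fixed to the table, 120 (its x) x 180 (its y) x 78 mm tall, lid 4 mm thick on top (top of the shut lid at 83 mm). Origin at the centre of its underside; x points away from the robot side to the hinge side, y to its left, z up; its front is its -x side. It may stand left or right of the small case and be turned up to 15 degrees. Walls 4 mm
- lid (a joint): hinge of the wide case's lid, rad: 0 shut, grows as the lid's front rises, 1.57 upright, stop at 2.0. The hinge axis is parallel to the case's y, along the top of its far wall. The lid weighs about 0.11 kg (it takes about 0.5 N under the lip to raise it), swings freely with a little damping, falls shut when let go below about 1.4 and falls open to the stop, and stays there, when let go above about 1.65 (in between friction may hold it). There is no latch
- lid_lip (a point): middle of the outer edge of the lid's front lip, which moves with the lid. The lip is a plate 70 mm wide and 4 mm thick in the middle of the front edge, standing out 27 mm in front of the case's front wall and tilted 20 degrees upward; below it the front of the case is open down to the table, so a finger slanting forward and down fits under it. This point is 147 mm from the hinge axis, and with the lid shut 89 mm above the table, 87 mm in front of the case's origin
- lid_hinge (a point): middle of the hinge axis of the wide case's lid: 60 mm behind the case's origin (its +x), 78.5 mm above the table. The underside of the lid lies in the plane through this axis
- carton: brown cardboard carton with a paler strip of tape, 60 (its x) x 70 (its y) x 55 mm tall, 0.22 kg, loose, standing on the table some 25 to 40 mm in front of the wide case's lip, roughly square to it. Origin at the centre of its underside. It slides when pushed; the table is free on both sides of it
- small_case: the small lidded case, to be left alone: made like the wide one, 120 x 120 x 78 mm, fixed; origin at the centre of its underside, axes as for the wide case
- small_lid (a joint): hinge of the small case's lid, rad: 0 shut; to stay shut
- jar: bystander: small glass jar with a steel cap, 48 mm across, 70 tall, beside the wide case; origin at the centre of its underside
- spool: bystander: empty wooden spool, 44 mm across, 40 tall, beside the wide case; origin at the centre of its underside
- bottle: bystander: white plastic bottle, 52 mm across, 130 tall, on the left; origin at the centre of its underside
- can: bystander: steel can, 66 mm across, 80 tall, on the right; origin at the centre of its underside
- tape: bystander: roll of brown tape lying flat, 90 mm across, 25 tall, behind the cases; origin at the centre of its underside
- driver: bystander: screwdriver lying behind the cases; origin at the underside, near the middle of its length
- mug: bystander: white mug, 76 mm across, 85 tall, behind the cases; origin at the centre of its underside

How it is judged:
By the outcome, as a careful person would: the job done as asked, in the order asked, and still so for the second after the job is handed in, with the robot touching nothing.
It also fails if it takes over 59 s, if anything falls off the work surface, if the arm or the gripper's body presses on something with over 40 N, if the wrist force passes 120 N, or if a joint passes its speed limit or range.

## Working session

There is one attempt and no reset: what is moved stays moved. The work goes in short steps, Python scripts to look and compute and a shell command to move; the robot and the scene stay as the last step left them, time stands still between calls to the robot, and variables do not carry over. Pictures are saved under pics/ and viewed, and the job is handed in when it is done.

```bash
mkdir -p pics; ls; python3 - <<'E'
from bench import env, imaging
import cv2
for n in ["scene","top","wrist"]:
    c=imaging.camera(n)
    cv2.imwrite(f"pics/{n}0.png",c["frame"][:,:,::-1])
    print(n,c["fx"],c["cx"],c["cy"],c["D"]);print(c["camera_from_world"])
s=env.read_state();print(s)
E
```

```text
pics
scene 477.6946309440508 276.18816698959654 200.15344690362795 [0.00981583 0.         0.         0.         0.        ]
[[-3.06146702e-01  9.51732447e-01 -2.18985555e-02  1.96294143e+02]
 [-6.94470734e-01 -2.07540629e-01  6.88939248e-01  3.77455732e+02]
 [ 6.51140996e-01  2.26124384e-01  7.24488210e-01 -1.62746415e+03]
 [ 0.00000000e+00  0.00000000e+00  0.00000000e+00  1.00000000e+00]]
top 493.488047266358 277.15615671055605 220.62579704868608 [-0.04415026  0.          0.          0.          0.        ]
[[-2.99934438e-02 -9.99250570e-01 -2.44681685e-02  3.50448516e+01]
 [ 9.97235123e-01 -3.15800756e-02  6.72667010e-02 -6.01411515e+02]
 [-6.79889959e-02 -2.23829570e-02  9.97434960e-01 -1.25651951e+03]
 [ 0.00000000e+00  0.00000000e+00  0.00000000e+00  1.00000000e+00]]
wrist 319.20177757954826 274.7171304363323 206.87903135268084 [-0.06895472  0.          0.          0.          0.        ]
[[ 3.62442790e-01 -9.32004394e-01 -1.74185611e-03 -6.24094678e+02]
 [ 8.81255068e-01  3.43314240e-01 -3.24845868e-01  4.14420482e+01]
 [ 3.03355780e-01  1.16203023e-01  9.45765366e-01 -3.80465116e+02]
 [ 0.00000000e+00  0.00000000e+00  0.00000000e+00  1.00000000e+00]]
{'time': 0.15, 'joint_positions': array([-1.31801705e+00,  5.32444809e-02,  1.61399367e+00,  4.09121918e-06,
        1.47597128e+00, -1.18999291e-01]), 'qvel': array([ 0.00264919, -0.00191741, -0.00410992, -0.00014028, -0.00219844,
        0.00089441]), 'tau': array([-1.91540785e-04, -3.94243276e+01, -3.70721233e+01, -2.43514532e-04,
        4.64674682e-03,  1.60599205e-05]), 'ee_pos': array([ 226.92543099, -581.82825843,  230.31206842]), 'ee_rot': array([-8.06721089e-04,  9.82771996e-01,  1.84820317e-01, -5.20013646e-05]), 'ft_force': array([-0.23873734,  0.48347636, -1.55840001]), 'torque': array([-0.01571185,  0.00751374,  0.01620545]), 'opening': 1.0026842901690611}
```

View pics/scene0.png

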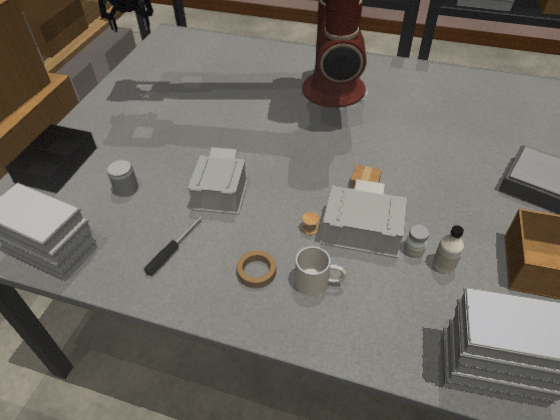

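View pics/top0.png

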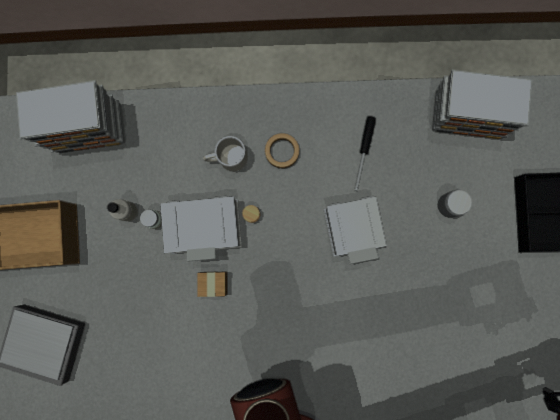

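View pics/wrist0.png

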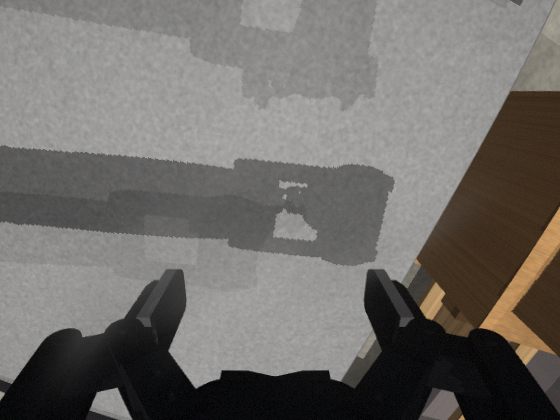

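The scene view is from behind the cases, and the top view has +x up and +y to the left. In the top view:
- The wide case spans about (163–238, 199–252), with its lip near (200, 254).
- The small case is near (356, 227).
- The carton is at about (212, 284), with its paler strip showing.
- The spool is at (251, 214), the jar at (150, 218), the bottle at (120, 210) and the can at (457, 203).

Next I'll measure these.

```bash
cat > h.py <<'E'
from bench import env, imaging
import cv2, numpy as np
def ray(c,px,z):
    K=np.array([[c["fx"],0,c["cx"]],[0,c["fy"],c["cy"]],[0,0,1]])
    u=cv2.undistortPoints(np.array(px,float).reshape(-1,1,2),K,np.array(c["D"]))[:,0]
    T=np.array(c["camera_from_world"]);R=T[:3,:3];o=-R.T@T[:3,3]
    d=np.c_[u[:,0],-u[:,1],-np.ones(len(u))]@R
    return (o+d*((z-o[2])/d[:,2])[:,None])[:,:2]
def proj(c,P):
    P=np.array(P,float).reshape(-1,3);T=np.array(c["camera_from_world"])
    q=P@T[:3,:3].T+T[:3,3];q=q*[1,-1,-1]
    K=np.array([[c["fx"],0,c["cx"]],[0,c["fy"],c["cy"]],[0,0,1]])
    return cv2.projectPoints(q,np.zeros(3),np.zeros(3),K,np.array(c["D"]))[0][:,0]
def carton(c):
    f=c["frame"];h=cv2.cvtColor(f,cv2.COLOR_RGB2HSV)
    m=((h[...,1]>70)&(h[...,0]<30)).astype(np.uint8)
    m[:225]=0;m[330:]=0;m[:,:100]=0;m[:,400:]=0
    m=cv2.morphologyEx(m,cv2.MORPH_CLOSE,np.ones((7,7)))
    k=max(cv2.findContours(m,0,2)[0],key=cv2.contourArea)
    return k
E
python3 - <<'E'
from h import *
c=imaging.camera("top");k=carton(c);print(cv2.boundingRect(k),cv2.contourArea(k))
f=c["frame"]
p=ray(c,k.reshape(-1,2),55);print(p.min(0),p.max(0),cv2.minAreaRect(p.astype(np.float32)))
g=cv2.resize(f[190:310,140:280][:,:,::-1],None,fx=5,fy=5,interpolation=cv2.INTER_CUBIC);cv2.imwrite("pics/crop1.png",g)
g=cv2.resize(imaging.camera("scene")["frame"][150:260,280:440][:,:,::-1],None,fx=5,fy=5,interpolation=cv2.INTER_CUBIC);cv2.imwrite("pics/crop2.png",g)
h=cv2.cvtColor(f,cv2.COLOR_RGB2HSV);print(f[220,200],f[220,140],f[255,200],f[190,200])
E
```

```text
(215, 272, 12, 24) 251.5
[417.5550456  147.94898679] [475.54871853 176.98816608] ((446.4911193847656, 162.50364685058594), (27.733566284179688, 57.461524963378906), 88.61479949951172)
[134 139 142] [116 120 120] [115 121 117] [105 108 104]
```

View pics/crop1.png

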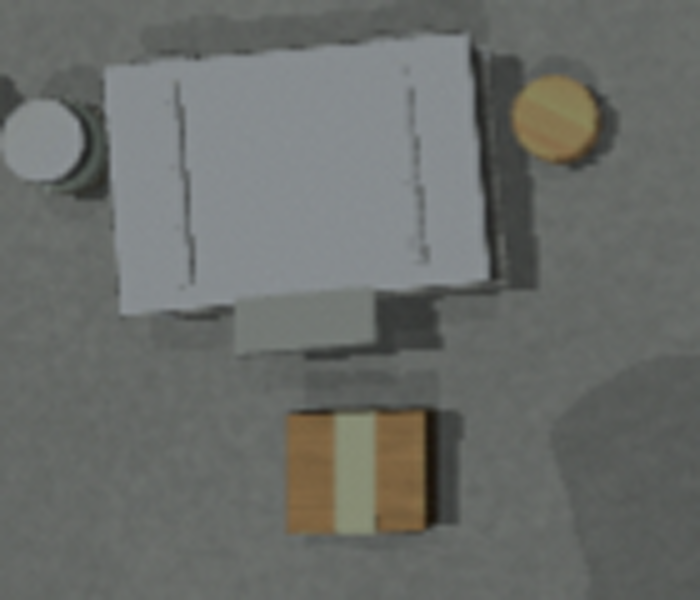

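View pics/crop2.png

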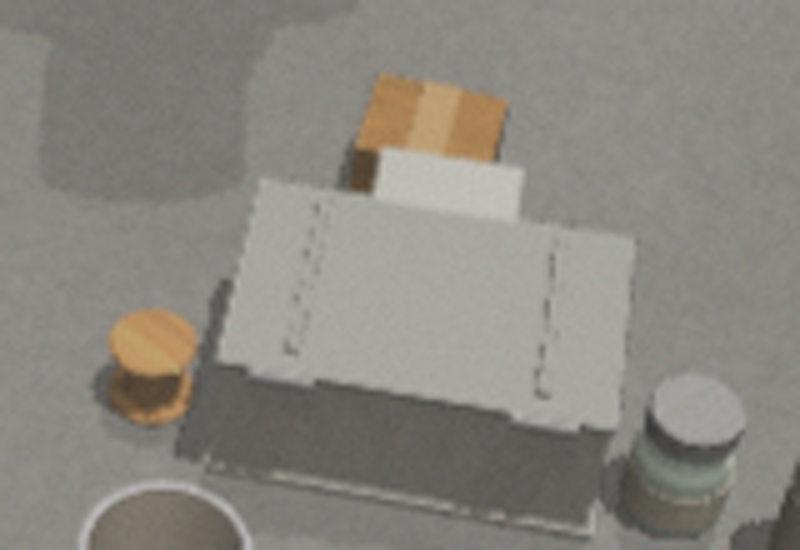

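The top crop shows the lid's corners at crop (105,67), (468,35), (490,280) and (120,313), and the lip's front edge from (235,354) to (376,341). The carton's top runs from (287,411) to (428,531).

```bash
cat >> h.py <<'E'
def crop(pts): return (np.array(pts,float)+.5)/5-.5+[140,190]
E
python3 - <<'E'
from h import *
c=imaging.camera("top")
L=ray(c,crop([(105,67),(468,35),(490,280),(120,313)]),83)
print(L,L.mean(0));e=L[0]-L[1];e2=L[3]-L[2];e3=L[0]-L[3]
for v in(e,e2):print(np.linalg.norm(v),np.degrees(np.arctan2(-v[0],v[1])))
print(np.linalg.norm(e3),np.degrees(np.arctan2(e3[1],e3[0])))
P=ray(c,crop([(235,354),(376,341)]),88);print("lip",P,P.mean(0))
C=ray(c,crop([(287,411),(425,410),(428,531),(287,531)]),55);print("carton",C,C.mean(0))
print("spool",ray(c,crop([(556,118)]),40))
s=imaging.camera("scene")
off=lambda p:(np.array(p,float)+.5)/5-.5+[280,150]
print("scene lid",ray(s,off([(262,180),(635,238),(612,428),(218,362)]),83), ray(s,off([(382,148),(525,168)]),89),"cart",ray(s,off([(380,73),(508,101)]),55))
E
```

```text
[[651.07719787 303.73073623]
 [661.00473194 122.12289583]
 [539.51624767 114.18332237]
 [528.67903478 297.98326127]] [595.06930306 209.50505392]
181.8789807207747 3.1289411387679817
184.11915360228008 3.374367299814794
122.53303145828701 2.6884744999467287
lip [[506.89101918 240.04088411]
 [511.2525537  170.38563591]] [509.07178644 205.21326001]
carton [[477.31391547 221.1382816 ]
 [475.86974703 151.45084239]
 [415.48478187 151.39412491]
 [417.34179492 222.39073075]] [446.50255982 186.59349491]
spool [[622.0300628   82.81542901]]
scene lid [[539.22275313 115.1999355 ]
 [526.85605186 296.82115761]
 [649.18922261 302.11430542]
 [662.016054   123.21458698]] [[506.00857213 168.36483368]
 [500.02759294 238.69408155]] cart [[413.48104426 152.21925787]
 [416.11487142 221.284306  ]]
```

```bash
cat >> h.py <<'E'
from scipy.spatial.transform import Rotation as Ro
def go(x,y,z,yaw=None):
    s=env.read_state();q=s["ee_rot"];R=Ro.from_quat([q[1],q[2],q[3],q[0]]).as_matrix()
    cy=np.degrees(np.arctan2(R[1,0],R[0,0]))
    d=R.T@(np.array([x,y,z])-s["ee_pos"])/10
    print("t",round(s["time"],2),"at",s["ee_pos"].round(1),"yaw",cy.round(1),"F",s["ft_force"].round(1),"shift cm",d.round(2),"dist mm",(np.linalg.norm(d)*10).round(0),"turn",None if yaw is None else round(cy-yaw,1))
E
python3 -c "
from h import *
go(480,-250,230,91);go(440,262,150,91)"
python3 -m inch '[[35,[7,-4.3,0],-8],[35,[14,-8.6,0],-16],[35,[21,-13,0],-24],[35,[28,-17.3,0],-32],[35,[35.6,-21.7,0],-40]]'
python3 -m inch '[[35,[0,0,0],0]]'
python3 -c "
from h import *
go(480,-250,230,91);go(440,262,150,91)"
```

```text
t 0.35 at [ 227.  -582.2  231. ] yaw 21.3 F [-0.1  0.7  1.2] shift cm [ 35.64 -21.76   0.11] dist mm 418.0 turn -69.7
t 0.35 at [ 227.  -582.2  231. ] yaw 21.3 F [-0.1  0.7  1.2] shift cm [ 50.51 -70.91   8.14] dist mm 874.0 turn -69.7
time: 0.85
ee_pos: [378.8, -381.3, 231.5]
ee_rot: [0.0, 0.859, 0.512, 0.0]
ft_force: [0.1, 0.2, -0.3]
opening: 0.35
time: 0.95
ee_pos: [380.8, -378.9, 231.5]
ee_rot: [-0.0, 0.858, 0.513, 0.001]
ft_force: [-0.6, -0.6, 0.3]
opening: 0.347
t 0.95 at [ 380.8 -378.9  231.5] yaw 61.8 F [-0.6 -0.6  0.3] shift cm [16.05  2.65  0.18] dist mm 163.0 turn -29.2
t 0.95 at [ 380.8 -378.9  231.5] yaw 61.8 F [-0.6 -0.6  0.3] shift cm [ 59.26 -25.09   8.23] dist mm 649.0 turn -29.2
```

```bash

python3 -m inch '[[35,[5,0,0],-8],[35,[10,0,0],-16],[35,[15,0,0],-24],[35,[20,0,0],-29.2],[35,[22,0,0],-29.2]]'
python3 -c "
from h import *
go(460,262,180,91)"
```

```text
time: 1.45
ee_pos: [484.7, -187.4, 231.5]
ee_rot: [0.0, 0.703, 0.711, 0.0]
ft_force: [-0.1, -1.3, 0.5]
opening: 0.348
t 1.45 at [ 484.7 -187.4  231.5] yaw 90.7 F [-0.1 -1.3  0.5] shift cm [44.97 -1.92  5.17] dist mm 453.0 turn -0.3
```

```bash

python3 -m inch '[[35,[5,0,0],0],[35,[10,0,0],0],[35,[15,-0.5,0],0],[35,[20,-1,0],0],[35,[25,-1.5,0],0]]'
python3 -m inch '[[35,[5,0,1],0],[35,[10,0,2],0],[35,[15,-0.5,4],0],[35,[20,-1,6],0],[35,[20,-1.9,8],0]]'
python3 -m inch '[[35,[0,0,0],0]]'
python3 -c "
from h import *
go(440,262,24,91)"
```

```text
time: 1.95
ee_pos: [466.2, 60.2, 231.6]
ee_rot: [0.0, 0.705, 0.709, 0.0]
ft_force: [0.4, 0.7, -1.1]
opening: 0.346
time: 2.45
ee_pos: [446.4, 262.3, 151.9]
ee_rot: [0.0, 0.703, 0.711, 0.002]
ft_force: [-0.8, -0.3, -0.5]
opening: 0.352
time: 2.55
ee_pos: [442.8, 259.0, 147.4]
ee_rot: [-0.001, 0.703, 0.711, -0.004]
ft_force: [-0.5, -0.8, -0.7]
opening: 0.353
t 2.55 at [442.8 259.  147.4] yaw 90.6 F [-0.5 -0.8 -0.7] shift cm [ 0.34 -0.19 12.34] dist mm 123.0 turn -0.4
```

```bash

python3 -m inch '[[35,[0,0,3],0],[35,[0,0,6],0],[35,[0,0,9],0],[35,[0,0,12.2],0],[35,[0,0,12.2],0]]'
python3 -m inch '[[35,[-0.8,0,0],0],[35,[-1.6,0,0],0],[35,[-2.4,0,0],0],[35,[-3.2,0,0],0],[35,[-4,0,0],0]]'
python3 - <<'E'
from h import *
go(440,101,24,91)
cv2.imwrite("pics/top1.png",imaging.camera("top")["frame"][:,:,::-1])
cv2.imwrite("pics/sc1.png",imaging.camera("scene")["frame"][:,:,::-1])
E
```

```text
time: 3.05
ee_pos: [443.5, 256.3, 25.9]
ee_rot: [-0.001, 0.705, 0.709, -0.004]
ft_force: [-0.4, -0.3, -0.3]
opening: 0.353
time: 3.55
ee_pos: [447.1, 218.7, 30.7]
ee_rot: [0.0, 0.704, 0.71, 0.001]
ft_force: [-0.2, 1.5, 0.3]
opening: 0.347
t 3.55 at [447.1 218.7  30.7] yaw 90.5 F [-0.2  1.5  0.3] shift cm [-11.76  -0.81   0.65] dist mm 118.0 turn -0.5
```

View pics/top1.png

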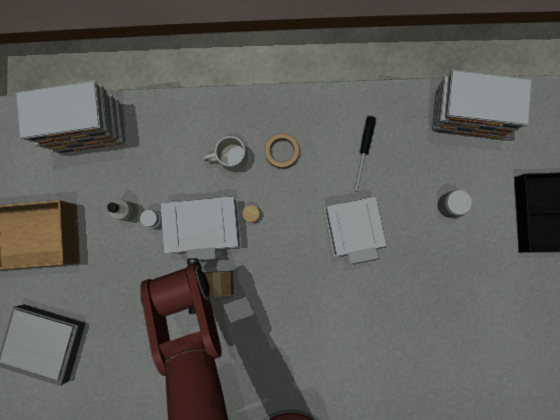

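View pics/sc1.png

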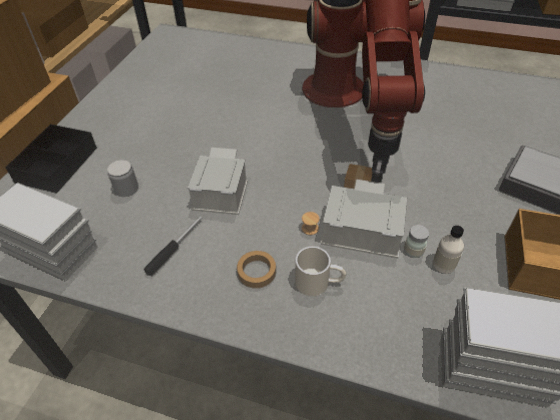

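The carton (now around top px 220,284) has begun to move right with the fingers behind it, and everything else is in place. I'll keep pushing.

```bash

python3 -m inch '[[35,[-1,-0.2,0.3],0],[35,[-2,-0.2,0.4],0],[35,[-3,-0.2,0.4],0],[35,[-4,-0.2,0.4],0],[35,[-5,-0.2,0.4],0]]'
python3 -m inch '[[35,[-1,0,0],0],[35,[-2,0,0],0],[35,[-3,0,0],0],[35,[-4,0,0],0],[35,[-4.5,0,0],0]]'
python3 - <<'E'
from h import *
go(440,101,24,91)
cv2.imwrite("pics/top2.png",imaging.camera("top")["frame"][:,:,::-1])
E
```

```text
time: 4.15
ee_pos: [444.1, 167.8, 24.9]
ee_rot: [-0.0, 0.704, 0.71, -0.0]
ft_force: [-0.0, 0.6, -0.7]
opening: 0.346
time: 4.65
ee_pos: [444.9, 123.0, 25.3]
ee_rot: [0.0, 0.704, 0.71, -0.0]
ft_force: [-1.1, 1.1, -0.8]
opening: 0.354
t 4.65 at [444.9 123.   25.3] yaw 90.5 F [-1.1  1.1 -0.8] shift cm [-2.19 -0.51  0.13] dist mm 23.0 turn -0.5
```

View pics/top2.png

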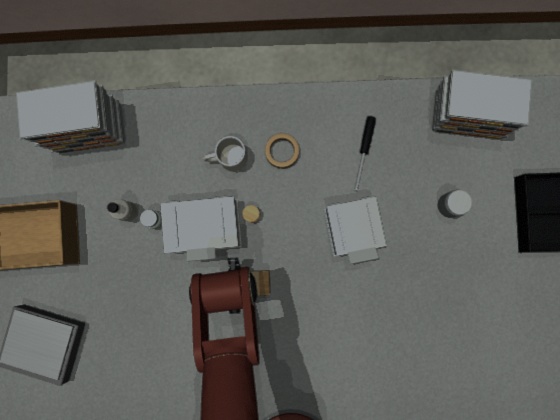

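The carton's right edge is at about px 270 and it is still straight. I'll push about 30 mm further, back off, lift and check.

```bash

python3 -m inch '[[35,[-0.8,0,0],0],[35,[-1.6,0,0],0],[35,[-2.4,0,0],0],[35,[-3,0,0],0],[35,[-3,0,0],0]]'
python3 -m inch '[[35,[1.5,0,0],0],[35,[4,0,0],0],[35,[4,0,-5],0],[35,[4,0,-10],0],[35,[4,0,-15],0]]'
python3 -m inch '[[0,[5,0,0],0],[0,[10,0,0],0],[0,[15,0,0],0],[0,[20,0,0],0],[0,[20,0,0],0]]'
python3 - <<'E'
from h import *
go(440,101,24,91)
c=imaging.camera("top");f=c["frame"]
g=cv2.resize(f[190:310,140:300][:,:,::-1],None,fx=5,fy=5,interpolation=cv2.INTER_CUBIC);cv2.imwrite("pics/top3.png",g)
E
```

```text
time: 5.2
ee_pos: [445.3, 93.1, 25.3]
ee_rot: [0.0, 0.704, 0.71, -0.0]
ft_force: [0.9, 0.3, 0.2]
opening: 0.358
time: 5.7
ee_pos: [444.1, 134.0, 176.5]
ee_rot: [-0.0, 0.704, 0.71, -0.001]
ft_force: [1.4, 0.7, -0.3]
opening: 0.35
time: 6.2
ee_pos: [442.2, 338.5, 175.1]
ee_rot: [-0.001, 0.702, 0.712, 0.0]
ft_force: [0.0, -0.5, -0.9]
opening: 0.003
t 6.2 at [442.2 338.5 175.1] yaw 90.8 F [ 0.  -0.5 -0.9] shift cm [-23.76  -0.56  15.08] dist mm 281.0 turn -0.2
```

View pics/top3.png

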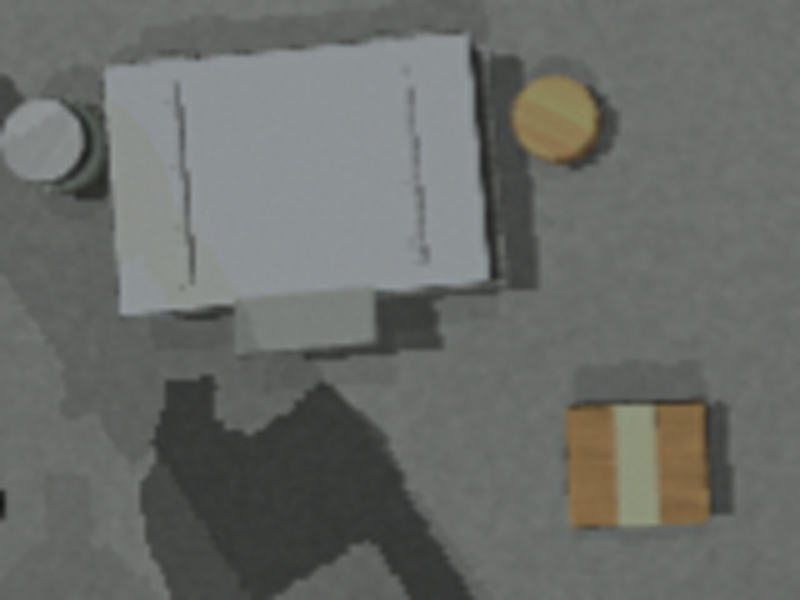

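The carton's left edge is at crop x ≈570, which is y ≈ 82. That is about 29 mm clear of the case's right-side line, and the carton is upright and square. Next I'll turn the shut fingers to face the lip.

```bash

python3 -m inch '[[0,[-3,0,0],8.5],[0,[-6,0,0],17],[0,[-9,0,0],25.5],[0,[-11,0,0],34],[0,[-13.5,0,0],42.5]]'
python3 -m inch '[[0,[0,0,0],8.5],[0,[0,0,0],17],[0,[0,0,0],25.5],[0,[0,0,0],34],[0,[0,0,0],42.5]]'
python3 -m inch '[[0,[0,0,0],2.7],[0,[0,0,0],2.7]]'
python3 - <<'E'
from h import *
go(468,202.6,72,3.1)
E
```

```text
time: 6.75
ee_pos: [444.0, 196.9, 175.1]
ee_rot: [0.0, 0.915, 0.403, -0.0]
ft_force: [0.3, 1.1, 0.9]
opening: 0.0
time: 7.25
ee_pos: [444.1, 197.6, 175.1]
ee_rot: [0.0, 0.999, 0.044, -0.0]
ft_force: [0.6, -0.1, -0.1]
opening: 0.001
time: 7.45
ee_pos: [444.1, 197.8, 175.1]
ee_rot: [0.0, 1.0, 0.024, -0.0]
ft_force: [0.7, -0.6, -0.1]
opening: 0.002
t 7.45 at [444.1 197.8 175.1] yaw 2.7 F [ 0.7 -0.6 -0.1] shift cm [ 2.41 -0.37 10.31] dist mm 106.0 turn -0.4
```

```bash

python3 -m inch '[[0,[0.6,-0.1,3],0],[0,[1.2,-0.2,6],0],[0,[2,-0.4,9],0],[0,[2.4,-0.4,10.3],0],[0,[2.4,-0.4,10.3],0]]'
python3 -m inch '[[0,[1,0,0],0],[0,[2,0,0],0],[0,[2.2,0,0],0],[0,[2.4,0,0],0],[0,[2.4,0,0],0]]'
python3 - <<'E'
from h import *
go(497,204,72,3.1)
f=imaging.camera("scene")["frame"]
g=cv2.resize(f[130:250,300:440][:,:,::-1],None,fx=5,fy=5,interpolation=cv2.INTER_CUBIC);cv2.imwrite("pics/sc4.png",g)
f=imaging.camera("wrist")["frame"];cv2.imwrite("pics/w4.png",f[:,:,::-1])
E
```

```text
time: 7.95
ee_pos: [466.6, 203.1, 70.2]
ee_rot: [0.001, 1.0, 0.024, -0.002]
ft_force: [-0.0, 0.4, -0.1]
opening: -0.001
time: 8.45
ee_pos: [492.5, 205.4, 72.9]
ee_rot: [-0.0, 1.0, 0.024, 0.0]
ft_force: [-0.1, -0.3, -0.7]
opening: 0.001
t 8.45 at [492.5 205.4  72.9] yaw 2.8 F [-0.1 -0.3 -0.7] shift cm [0.44 0.16 0.09] dist mm 5.0 turn -0.3
```

View pics/sc4.png

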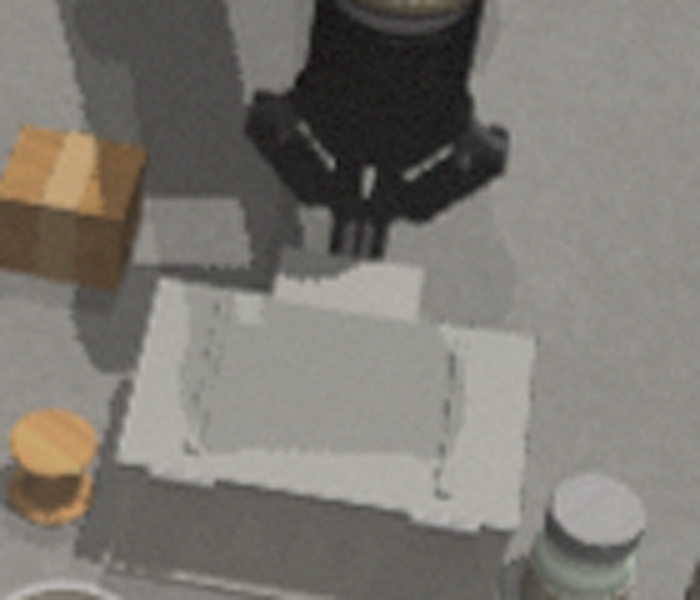

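View pics/w4.png

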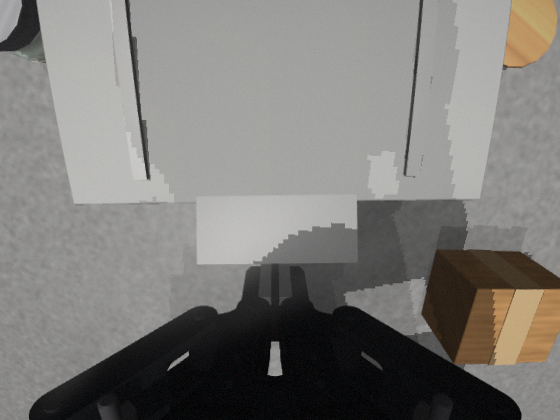

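The wrist view shows the shut fingers (about 275,270) centred just in front of the lip edge (row ≈264, columns 197–357). I'll close in on it in small steps.

```bash

for i in 1 2 3; do python3 -m inch '[[0,[0.2,0,0],0],[0,[0.2,0,0],0]]'; done
```

```text
time: 8.75
ee_pos: [494.0, 205.4, 72.3]
ee_rot: [0.0, 1.0, 0.024, 0.0]
ft_force: [-0.2, -0.1, -1.2]
opening: 0.001
time: 8.95
ee_pos: [495.7, 205.5, 72.1]
ee_rot: [0.0, 1.0, 0.024, -0.0]
ft_force: [-1.1, 0.4, 1.2]
opening: 0.002
time: 9.15
ee_pos: [496.0, 205.5, 71.9]
ee_rot: [0.0, 1.0, 0.025, -0.003]
ft_force: [-7.9, -0.9, 5.3]
opening: 0.002
```

```bash

python3 -m inch '[[0,[0,0,-0.4],0],[0,[0.05,0,-0.8],0],[0,[0.1,0,-1.2],0],[0,[0.2,0,-1.6],0],[0,[0.3,0,-2],0]]'
python3 - <<'E'
from h import *
go(497,204,72,3.1)
f=imaging.camera("scene")["frame"]
g=cv2.resize(f[130:250,300:440][:,:,::-1],None,fx=5,fy=5,interpolation=cv2.INTER_CUBIC);cv2.imwrite("pics/sc5.png",g)
E
```

```text
time: 9.65
ee_pos: [498.7, 205.6, 91.3]
ee_rot: [0.0, 1.0, 0.025, -0.003]
ft_force: [-8.4, 0.5, 1.5]
opening: 0.0
t 9.65 at [498.7 205.6  91.3] yaw 2.8 F [-8.4  0.5  1.5] shift cm [-0.16  0.15  1.93] dist mm 19.0 turn -0.3
```

View pics/sc5.png

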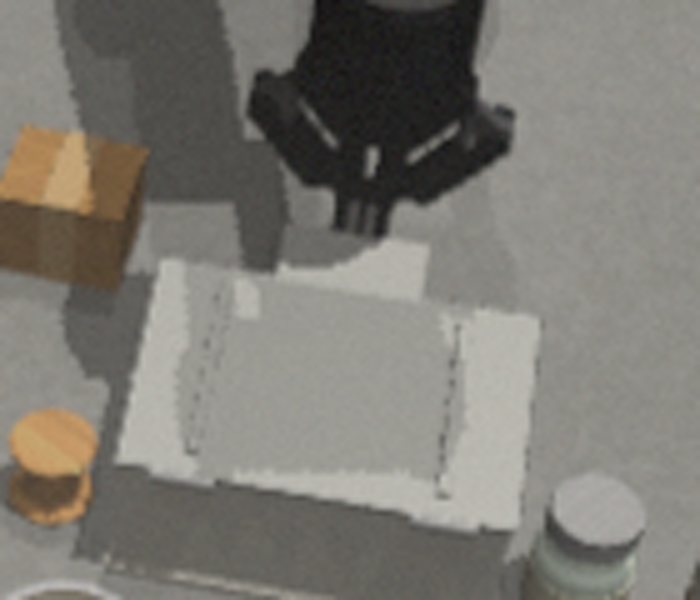

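The friction lift works: the lid's front has risen from crop row ≈265 to ≈243 along with the fingertip. I'll carry on along the arc.

```bash

python3 -m inch '[[0,[0.2,0,-0.8],0],[0,[0.45,0,-1.6],0],[0,[0.75,0,-2.4],0],[0,[1.1,0,-3.2],0],[0,[1.5,0,-4],0]]'
python3 - <<'E'
from h import *
go(497,204,72,3.1)
f=imaging.camera("scene")["frame"]
g=cv2.resize(f[100:250,300:440][:,:,::-1],None,fx=4,fy=4,interpolation=cv2.INTER_CUBIC);cv2.imwrite("pics/sc6.png",g)
E
```

```text
time: 10.2
ee_pos: [513.7, 206.5, 132.2]
ee_rot: [0.0, 1.0, 0.025, -0.003]
ft_force: [-10.1, 0.6, 5.7]
opening: 0.001
t 10.2 at [513.7 206.5 132.2] yaw 2.8 F [-10.1   0.6   5.7] shift cm [-1.64  0.17  6.03] dist mm 63.0 turn -0.3
```

View pics/sc6.png

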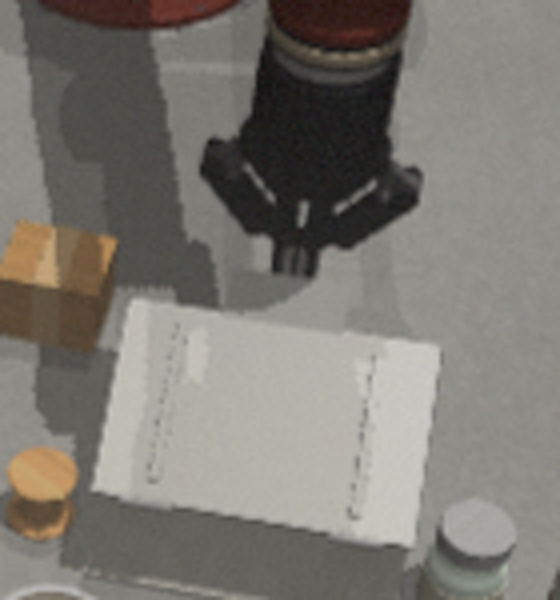

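```bash

python3 -m inch '[[0,[0.4,0,-0.8],0],[0,[0.9,0,-1.6],0],[0,[1.5,0,-2.4],0],[0,[2.2,0,-3.2],0],[0,[3.1,0,-4],0]]'
python3 - <<'E'
from h import *
go(497,204,72,3.1)
f=imaging.camera("scene")["frame"]
g=cv2.resize(f[100:250,300:440][:,:,::-1],None,fx=4,fy=4,interpolation=cv2.INTER_CUBIC);cv2.imwrite("pics/sc7.png",g)
E
```

```text
time: 10.75
ee_pos: [547.8, 208.1, 173.2]
ee_rot: [-0.0, 1.0, 0.025, 0.001]
ft_force: [-0.6, -1.0, 0.5]
opening: 0.001
t 10.75 at [547.8 208.1 173.2] yaw 2.8 F [-0.6 -1.   0.5] shift cm [-5.11  0.16 10.11] dist mm 113.0 turn -0.3
```

View pics/sc7.png

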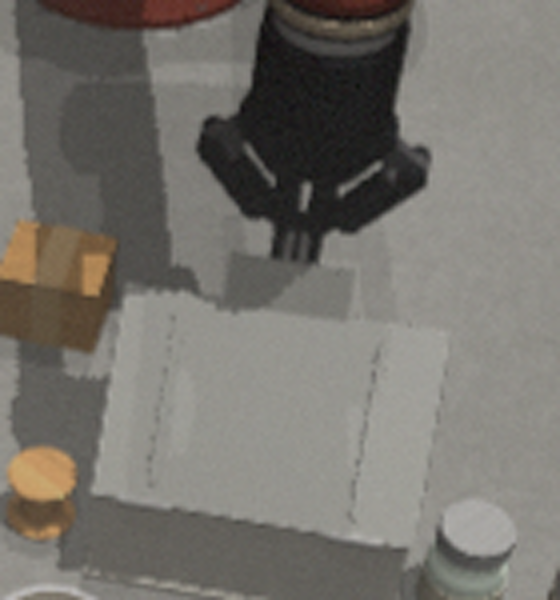

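```bash

python3 -m inch '[[0,[0.75,0,-0.5],0],[0,[1.5,0,-1],0],[0,[2.5,0,-1.6],0],[0,[3.5,0,-2.1],0],[0,[4.5,0,-2.5],0]]'
python3 - <<'E'
from h import *
go(497,204,72,3.1)
f=imaging.camera("scene")["frame"]
g=cv2.resize(f[100:250,300:440][:,:,::-1],None,fx=4,fy=4,interpolation=cv2.INTER_CUBIC);cv2.imwrite("pics/sc8.png",g)
E
```

```text
time: 11.3
ee_pos: [593.0, 210.2, 197.7]
ee_rot: [-0.0, 1.0, 0.024, 0.0]
ft_force: [-1.0, 0.2, -0.8]
opening: -0.001
t 11.3 at [593.  210.2 197.7] yaw 2.8 F [-1.   0.2 -0.8] shift cm [-9.63  0.15 12.57] dist mm 158.0 turn -0.3
```

View pics/sc8.png

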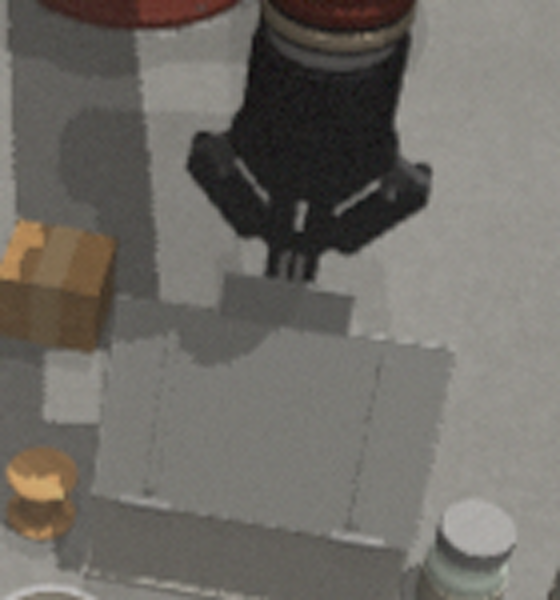

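```bash

python3 -m inch '[[0,[1.2,0,-0.3],0],[0,[2.5,0,-0.4],0],[0,[3.8,0,-0.4],0],[0,[5.1,0,-0.4],0],[0,[6.2,0,-0.3],0]]'
python3 -m inch '[[0,[1,0,0.2],0],[0,[2,0,0.2],0],[0,[2.8,0,0.2],0],[0,[2.8,0,0.2],0]]'
python3 - <<'E'
from h import *
go(497,204,72,3.1)
f=imaging.camera("scene")["frame"]
g=cv2.resize(f[100:250,300:440][:,:,::-1],None,fx=4,fy=4,interpolation=cv2.INTER_CUBIC);cv2.imwrite("pics/sc9.png",g)
E
```

```text
time: 11.85
ee_pos: [654.8, 213.2, 200.3]
ee_rot: [0.0, 1.0, 0.024, 0.0]
ft_force: [-0.0, -0.3, 0.7]
opening: 0.002
time: 12.25
ee_pos: [682.6, 214.5, 198.2]
ee_rot: [0.0, 1.0, 0.024, 0.0]
ft_force: [0.8, -0.2, -0.0]
opening: 0.002
t 12.25 at [682.6 214.5 198.2] yaw 2.8 F [ 0.8 -0.2 -0. ] shift cm [-18.59   0.14  12.61] dist mm 225.0 turn -0.3
```

View pics/sc9.png

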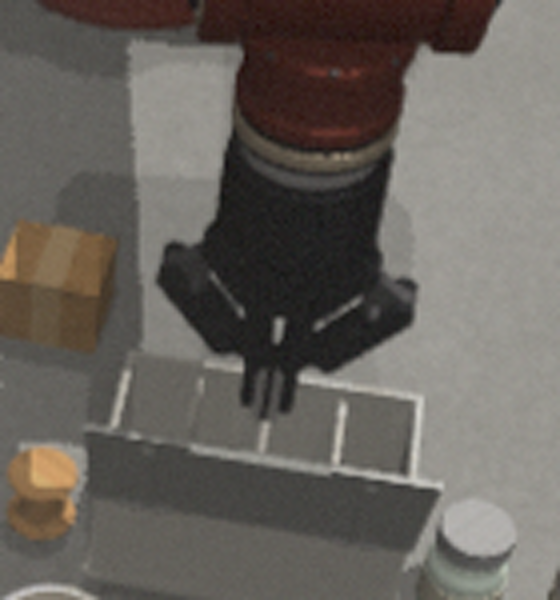

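The lid is past upright and leaning away, with the open compartments in view. I'll back off and check.

```bash

python3 -m inch '[[0,[-3,0,0],0],[0,[-7,0,-1],0],[0,[-11,0,-3],0],[0,[-15,0,-5],0],[0,[-20,0,-6],0]]'
python3 -m inch '[[0,[0,10,0],0],[0,[0,25,0],0],[0,[0,25,0],0],[0,[0,25,0],0],[0,[0,25,0],0]]'
python3 -m inch '[[0,[0,0,0],0],[0,[0,0,0],0],[0,[0,0,0],0],[0,[0,0,0],0]]'
python3 - <<'E'
from h import *
go(497,204,72,3.1)
for n in ["scene","top"]:
    cv2.imwrite(f"pics/{n}F.png",imaging.camera(n)["frame"][:,:,::-1])
E
```

```text
time: 12.8
ee_pos: [482.2, 204.8, 260.4]
ee_rot: [-0.0, 1.0, 0.024, 0.002]
ft_force: [0.1, 0.6, 1.2]
opening: 0.002
time: 13.3
ee_pos: [494.6, -46.4, 258.6]
ee_rot: [0.0, 1.0, 0.025, 0.001]
ft_force: [1.0, -0.2, 0.6]
opening: 0.0
time: 13.7
ee_pos: [495.2, -43.5, 258.2]
ee_rot: [-0.0, 1.0, 0.026, 0.0]
ft_force: [0.1, 0.0, 0.4]
opening: 0.004
t 13.7 at [495.2 -43.5 258.2] yaw 2.9 F [0.1 0.  0.4] shift cm [  1.45 -24.7   18.62] dist mm 310.0 turn -0.2
```

View pics/sceneF.png

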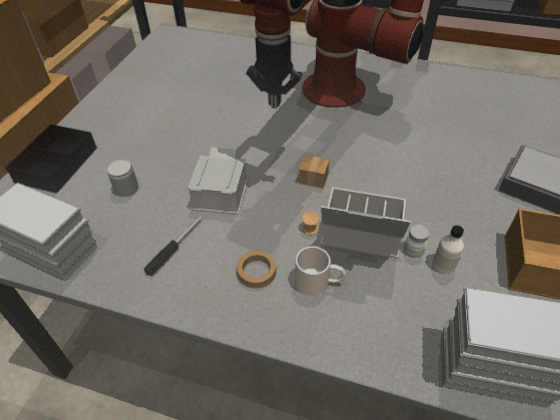

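View pics/topF.png

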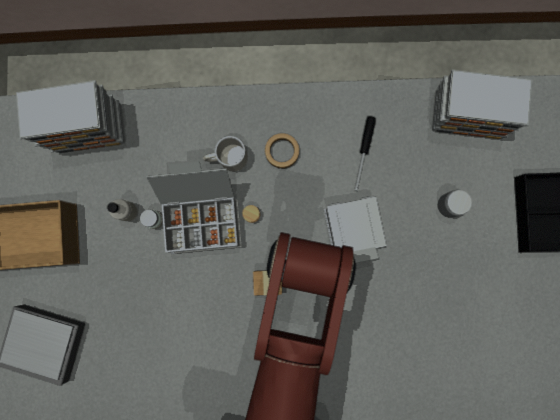

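The final pictures show the wide lid open and leaning back by itself (top px 150–232, 172–200). The carton stands upright at (265, 284), clear of the case's front. The small lid is shut, and the jar, spool, bottle, mug, tape, driver and can are where they were. The robot is touching nothing.

```bash
python3 -c "
from bench import env
print(env.job_done())"
```

```text
the job is handed in; nothing more can be done
None
```

The job is done and handed in: the carton is clear of the wide case's front, and its lid is open past upright and stays there by itself.

**Carton:** I pushed it about 140 mm to the right with two fingertips. It stayed upright and square, and its left edge is about 29 mm past the line of the case's right side.

**Lid:** The moves keep the tool pointing straight down, so I could not slant a finger under the lip. Instead I pressed the shut fingertips lightly against the lip's front edge, at most about 12 N in the readings. Friction raised the lid along its arc, and I then pushed it over from the underside.

**Last checks (about 14 s on the clock):**
- The lid was still leaning back on its own about 1.4 s after the finger left it. I judged this from the pictures and did not measure the hinge angle.
- The small case is shut, and none of the other things has visibly moved.
- The wrist force was near zero and the robot was touching nothing.

No check failed or disagreed.

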